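Pack the carrier for a plate-filling run

ROBOT

A 6-joint arm with a two-finger parallel gripper is mounted at the origin on a cart in front of the work surface, level with it; the furniture and walls round the work are solid. World frame = base frame: x ahead of the robot, y to its left, z up, the work surface at z = 0. Lengths are in m, angles in rad, forces in N, time in s.
With the tool pointing down it reaches from about 0.35 to 0.85 m from the base axis. Payload 8.1 kg.
Tool frame: the origin (TCP) lies midway between the tips of the shut fingers; the grasp point (between the pads) lies 19 mm behind it; z points along the fingers, y is the line along which they close (so a half turn about z gives the same grasp; the last joint's range is limited). The gripper opens to 93 mm and grips with 3 to 60 N. Pads are 15 mm wide; open, the fingers measure 128 mm over their backs; the gripper's body (75 mm by 188 mm) begins 65 mm behind the grasp point.
Start: joints at [1.079, 0.13, 1.488, -0, 1.523, -0.085], TCP at [0.237, 0.551, 0.219] pointing down, gripper open.
Joint ranges: [-2.96, 2.96], [-0.89, 2.26], [0.02, 2.5], [-1.34, 4.48], [0, 2.73], [-2.66, 2.66]. Speed limits (rad/s): [2.39, 2.39, 2.79, 3.14, 3.14, 3.14].

INTERFACE

Orientations are given as a rotation vector (axis times angle).
In Python, from plant import robot, cams gives the robot as it stands. The module is installed in compiled form; this text tells all that it offers.
- The arm moves only by the tool play_rows, never from a script. Its arguments are lists of equal length, an entry for each row: "slide": the shift along the tool's x, y, z scaled (see below), a list of three; "twist": the turn, a rotation vector about the tool's x, y, z scaled (see below), a list of three. A call has exactly 8 rows; each row shifts and turns the commanded pose from where the row before left it, along the tool's axes as they then stand; what a row does not reach is not made up. The controller multiplies each number of a shift by 25 cm and each number of a turn by 60 degrees. A row lasts 1/10 s, in which the tool goes at most 50 mm and 8.59 degrees, less where a joint would pass 70% of its speed; a pose out of reach is approached as far as the arm can. A call with a number of a shift or a turn outside -1 to 1 is refused whole. A call with a gripper value outside its range is refused whole. "fingers" is the closure, from -1 (fully open) to 1 (shut), set as the call begins (left out, the last holds). The fingers move at their own pace and stop on an object; "force" is the grip in N (left out, the last holds). Time passes only in rows, so rows that do not move let the fingers close, or fill a call up. It gives the time, the measured TCP pose, the force, the opening and the grip force at its end, in the units of the state.
- robot.read_state(): the state, without advancing time (a new reading comes with each control period).
- cams.read_camera(name): name is "side" or "top"; returns (picture, depth): 400x640x3 uint8, red, green, blue; 400x640 float32, m along the optical axis (not along the pixel's ray), 0 where there is no reading.
- cams.get_calibration(name): a dict with "fx", "fy", "cx", "cy" (pixels), "world_from_camera" (4x4, takes a point from camera to world coordinates). Camera axes: x right, y down, z forward; pixel columns grow to the right and rows downward; lengths in m; the calibration is good to about 2 mm. A picture is of the moment at which its call begins. get_calibration takes no time and is no camera call.
- robot.close_job(): hands the job in; it is judged then, once.
The state is a dict: "t": time; "q": joint angles; "dq": joint speeds; "joint_torque": joint torques, N m; "tool_pos": TCP position; "orientation": TCP orientation; "force": force on the tool from outside, world axes, zero at the start; "wrist_torque": the same for the moment, N m; "opening": finger opening in m; "gripper_force": force on a finger pad.
Only numpy, scipy, OpenCV 4.12 (cv2) and the standard library are available. Lean on these libraries where they do the work, as an engineer would, in place of code of your own. Each camera call takes 0.05 s, during which the arm holds its last target. There are 200 camera calls.

TASK

Pack the carrier tray for the next plate-filling run: set the long V-bottomed reservoir into the trough-shaped cradle, then nest the short V-bottomed reservoir in it, V into V, lined up, centred along it and fully home. Stand the smaller bottle upright in the round well and lay the capped tube level in the saddle with its middle between the two posts. The flat-bottomed reservoir and the larger bottle are not part of the kit: leave them where they are.

Things in the scene. Friction and masses are not known exactly. Their poses are not given: they have to be found in the camera images.
- long_trough_mid (a point): Long V-bottomed reservoir: white trough 130 long (x) x 58 wide (y) x 42 high, sides sloping to a narrow keel. Point: its centre, 21 mm above its underside, z up. Grip it across the 58 mm by the upright rim band, 7 to 21 mm above this point (wall 4 mm; opening 122 x 50). Below the band it narrows from 46 mm to a keel 16 wide, 114 long, on which it stands
- short_trough_mid (a point): Short V-bottomed reservoir: white, 95 long (x) x 62 wide (y) x 42 high, else like the long one; 83 long below the band. Point: centre, 21 mm above underside. Nested, x along x, its band lies on the long one's rim, centre 14 mm above that one's; play 2 mm sideways, 15 along. Grip only the band, 7 to 21 mm above this point, across the 62 mm: lower fingers may strike the other's rim
- flat_trough_mid (a point): Flat-bottomed reservoir, a look-alike: white, 95 x 62 x 42 mm with the same rim as the short one, but its floor inside is flat and wide (about 75 x 38), so it nests in nothing. Stays where it stands. Point: its centre, 21 mm above its underside
- small_bottle_mid (a point): Smaller bottle: round white-and-clear laboratory bottle with blue screw cap, body 56 mm across, 101 high. Point: on its axis, 50 mm above its underside, z up; grip it round the body about here
- large_bottle_mid (a point): Larger bottle, a look-alike: the same kind, 65 mm across and 116 high, too wide for the well. Stays where it stands. Point: on its axis, 58 mm above its underside
- tube_mid (a point): Capped 50 ml conical tube with ribbed blue cap, lying on the bench, 114 long (y) and 30 across; it does not roll. Point: its middle, 15 mm above its underside. It may lie in the saddle either way round
- carrier: Aluminium carrier tray 168 (x) x 264 (y) mm, fixed, lip 12 mm above the bench, floor 4 mm thick. Its three bays, 85 mm apart along y, hold the cradle, the well and the saddle in any order, all with the tray's axes. Origin: centre of its underside
- cradle: Cradle for the long reservoir: low grey block 142 (x) x 56 (y) x 16 high, fixed in a bay of the tray, with a V pocket along x: mouth 132 x 39, floor 125 x 23 and 4 mm above the origin (centre of its underside). The reservoir's keel stands on that floor, its centre 25 mm above the origin; play 3 mm sideways, 5 along
- well: Well for the smaller bottle: grey block 76 x 76 x 24 high, fixed in a bay of the tray, with an upright bore 62 mm across whose floor is 4 mm above the origin (centre of its underside). The seated bottle's point is 54 mm above the origin
- saddle: Saddle for the tube: grey base 76 (x) x 56 (y) x 4 mm, fixed in a bay of the tray, with two U posts 6 mm thick, 29 mm either side of the middle along x. The tube lies along x in the Us: floors 18 mm above the origin (centre of underside), cheeks 37 mm apart, 30 high; its middle is then 33 mm above the origin. Fingers close along y between the posts (52 mm free)
There are look-alikes about, which are no part of the job. What is shaped like the part that bears small_bottle_mid but brown or pink is not meant.

How it is judged:
By the outcome, as a careful person would: the job done as asked, in the order asked, and still so for the second after the job is handed in, with the robot touching nothing.
It also fails if it takes over 122 s, if anything falls off the work surface, if the arm or the gripper's body presses on something with over 40 N, if the wrist force passes 120 N, or if a joint passes its speed limit or range.

## Working session

There is one attempt and no reset: what is moved stays moved. The work goes in short steps, Python scripts to look and compute and a tool call to move; the robot and the scene stay as the last step left them, time stands still between calls to the robot, and variables do not carry over. Pictures are saved under pics/ and viewed, at most 14 in all, crops included, and the job is handed in when it is done.

Besides the shell and the picture viewer there is one more tool, called after "Call:" as name(argument=value, ...) on one line, values as JSON. play_rows: Moves the arm, as the interface text tells. Shifts and turns lie within -1 to 1; 1 stands for 25 cm of shift or 60 degrees of turn. Its arguments: {"type":"object","properties":{"slide":{"type":"array"},"twist":{"type":"array"},"fingers":{"type":"number"},"force":{"type":"number"}},"required":["slide","twist"]}

```bash
mkdir -p pics; cat > h.py <<'E'
import numpy as np, cv2
from plant import robot, cams
def grab(n):
    im,d=cams.read_camera(n); c=cams.get_calibration(n); return im,d,c
def cloud(d,c):
    v,u=np.mgrid[0:d.shape[0],0:d.shape[1]]
    P=np.stack([(u-c['cx'])/c['fx']*d,(v-c['cy'])/c['fy']*d,d,np.ones_like(d)],-1)
    return (P@np.array(c['world_from_camera']).T)[...,:3]
E
python3 - <<'E'
from h import *
for n in('top','side'):
    im,d,c=grab(n); np.savez('pics/'+n,im=im,d=d)
    cv2.imwrite(f'pics/{n}0.png',im[...,::-1]); print(n,c['fx'],c['fy'],c['cx'],c['cy']);print(np.round(c['world_from_camera'],4))
s=robot.read_state();print({k:np.round(v,3) for k,v in s.items()})
E
```

```text
top 377.47764285866907 377.47764285866907 321.6951432273457 204.4501839970782
[[-0.0025 -0.9907  0.1361  0.3585]
 [-1.      0.0013 -0.0088 -0.1639]
 [ 0.0086 -0.1361 -0.9907  1.2674]
 [ 0.      0.      0.      1.    ]]
side 412.924722332828 412.924722332828 314.4932356808744 204.3635284108013
[[ 0.9952 -0.0561  0.0807  0.3931]
 [-0.0977 -0.4683  0.8782 -1.6313]
 [-0.0115 -0.8818 -0.4715  0.8675]
 [ 0.      0.      0.      1.    ]]
{'t': np.float64(0.1), 'q': array([ 1.079,  0.131,  1.489,  0.   ,  1.523, -0.085]), 'dq': array([ 0.001, -0.002, -0.002,  0.002,  0.002, -0.   ]), 'joint_torque': array([ 1.0000e-03, -5.6134e+01, -4.9310e+01,  7.7000e-02,  2.9000e-02,
       -0.0000e+00]), 'tool_pos': array([0.237, 0.551, 0.218]), 'orientation': array([-6.350e-01, -3.076e+00,  2.000e-03]), 'force': array([ 0.896,  0.04 , -0.396]), 'wrist_torque': array([ 0.032, -0.005,  0.031]), 'gripper_force': np.float64(0.0), 'opening': np.float64(0.093)}
```

View pics/top0.png

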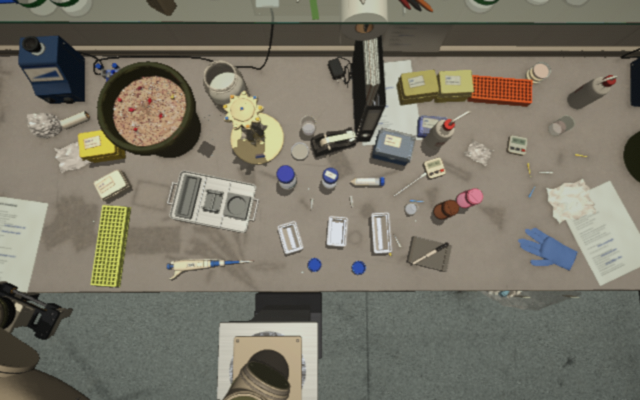

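View pics/side0.png

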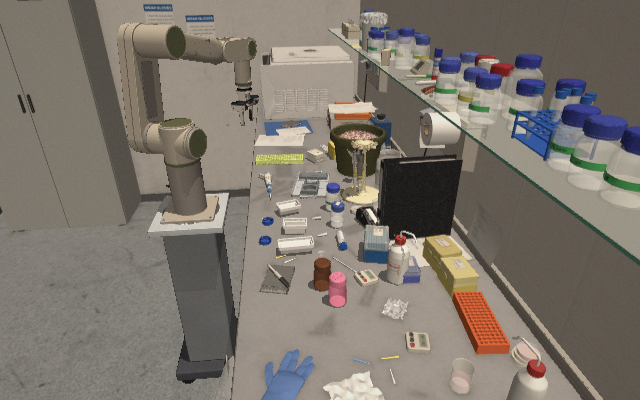

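Top view: the tray is at about (213,202), with the cradle, saddle and well running left to right. The reservoirs are at (290,237), (337,232) and (381,233), which is the long one. The bottles are at (286,178) and (330,178), and the tube is at (367,182). I'll zoom in and measure.

```bash
python3 - <<'E'
from h import *
z=np.load('pics/top.npz'); im,d=z['im'],z['d']
cv2.imwrite('pics/top_zoom.png',cv2.resize(im[155:275,160:420],None,fx=3,fy=3,interpolation=cv2.INTER_CUBIC)[...,::-1])
c=cams.get_calibration('top'); W=cloud(d,c)
def comp(lo,hi,box,mask=None):
    x0,x1,y0,y1=box; S=W[y0:y1,x0:x1]; m=(S[...,2]>lo)&(S[...,2]<hi)
    P=S[m]; return P
print('bench z',np.median(W[215:225,265:300,2]))
for n,b in dict(r1=(270,312,215,260),r2=(318,358,210,255),r3=(362,402,205,262)).items():
    P=comp(.032,.06,b); r=cv2.minAreaRect((P[:,:2]*1000).astype(np.float32)); print(n,len(P),np.round(r[0],1),np.round(r[1],1),round(r[2],1),'ztop',np.round(np.percentile(P[:,2],[50,95]),4), 'floor', np.round(np.percentile(W[b[2]:b[3],b[0]:b[1],2][10:-10,10:-10],[10,50]),4))
for n,b in dict(b1=(265,310,155,200),b2=(314,350,155,200),tube=(345,392,165,195)).items():
    P=comp(.06 if n!='tube' else .012,.14,b); r=cv2.minAreaRect((P[:,:2]*1000).astype(np.float32)); print(n,len(P),np.round(r[0],1),np.round(r[1],1),round(r[2],1),'z',np.round(np.percentile(P[:,2],[5,50,95,99]),4))
P=comp(.005,.06,(160,262,165,235)); r=cv2.minAreaRect((P[:,:2]*1000).astype(np.float32)); print('tray',np.round(r[0],1),np.round(r[1],1),r[2])
E
```

```text
bench z 0.0002129806943317325
r1 185 [421.  -71.2] [94.8 62.2] 17.0 ztop [0.0396 0.0445] floor [0.0007 0.0192]
r2 178 [ 440.4 -223.5] [61.9 94.8] 84.9 ztop [0.0403 0.0455] floor [0.0003 0.0063]
r3 239 [ 435.2 -366.9] [128.7  58.9] 2.2 ztop [0.0399 0.0455] floor [0.0012 0.0197]
b1 348 [612.  -60.3] [59.8 60.9] 62.1 z [0.072  0.1129 0.1176 0.1188]
b2 247 [ 611.8 -199.9] [51.6 51.5] 13.9 z [0.0645 0.0986 0.103  0.1048]
tube 284 [ 609.9 -327.2] [112.9  28.8] 89.6 z [0.0174 0.0262 0.0324 0.0337]
tray [552.5 200.1] [232.3 341.2] 1.4004642963409424
```

View pics/top_zoom.png

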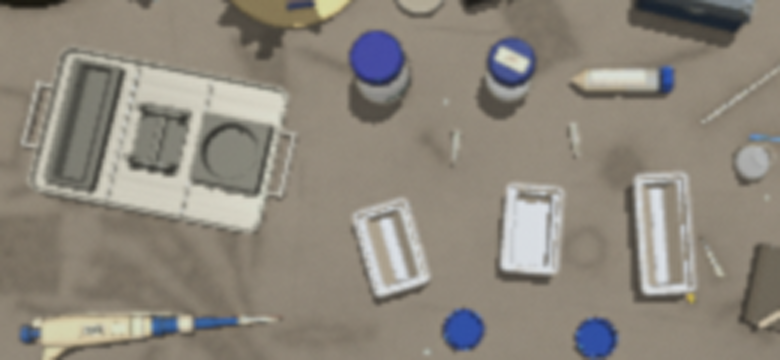

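Zoom: the reservoir at left (390,248) has a narrow floor, so it is the short V. The middle one (530,230) has a wide flat floor, so it is the look-alike. The right one (663,235) is the long one. The tray has the cradle at left, saddle in the middle and well at right. The smaller bottle is the right one, at (510,70).

```bash
cat >> h.py <<'E'
def rect(P):
    r=cv2.minAreaRect((P[:,:2]*1000).astype(np.float32)); b=cv2.boxPoints(r); e=[b[1]-b[0],b[2]-b[1]]
    l=max(e,key=np.linalg.norm); a=np.degrees(np.arctan2(l[1],l[0])); a=(a+90)%180-90
    return np.round(r[0],1),np.round(sorted(r[1]),1),round(float(a),1)
def go(p,psi,grasp=True):
    """print remaining shift in tool axes (after turning to psi), scaled units"""
    s=robot.read_state(); t=np.array(s['tool_pos']); R=cv2.Rodrigues(np.array(s['orientation'],float))[0]
    cur=np.degrees(np.arctan2(R[1,1],R[0,1])); a=np.radians(psi)
    y=np.array([np.cos(a),np.sin(a),0]); z=np.array([0,0,-1.]); x=np.cross(y,z)
    p=np.array(p,float)-(z*-.019 if grasp else 0)
    d=p-t; print('t',round(float(s['t']),1),'psi',round(cur,2),'tiltz',np.round(R[:,2],3),'turn(deg about toolz)',round(-(psi-cur),2),'scaled',round(-(psi-cur)/60,3),'shift tot scaled',np.round([d@x/.25,d@y/.25,d@z/.25],3),'mm',np.round([d@x*1e3,d@y*1e3,d@z*1e3],1))
E
python3 - <<'E'
from h import *
z=np.load('pics/top.npz'); im,d=z['im'],z['d']
c=cams.get_calibration('top'); W=cloud(d,c)
def box(x0,x1,y0,y1,lo,hi):
    S=W[y0:y1,x0:x1]; return S[(S[...,2]>lo)&(S[...,2]<hi)]
print('long',rect(box(362,402,205,262,.032,.06)),'short',rect(box(270,312,215,260,.032,.06)))
P=box(314,350,155,200,.092,.14); (a,r)=cv2.minEnclosingCircle((P[:,:2]*1e3).astype(np.float32)); print('cap',np.round(a,1),r,P[:,:2].mean(0),P[:,2].max())
# tray via components
m=((W[...,2]>.007)&(W[...,2]<.06)).astype(np.uint8); m[:, :165]=0; m[:,262:]=0; m[:165]=0; m[236:]=0
n,l,st,ce=cv2.connectedComponentsWithStats(m); k=1+st[1:,4].argmax(); print(st[k]); P=W[l==k]
print('tray+handles',rect(P))
# blocks by height
for nm,lo,hi in(('cradle',.0165,.024),('high',.024,.06)):
    mm=((l==k)&(W[...,2]>lo)&(W[...,2]<hi)).astype(np.uint8); n2,l2,s2,_=cv2.connectedComponentsWithStats(mm)
    for j in range(1,n2):
        if s2[j,4]>30: print(nm,s2[j],rect(W[l2==j]),np.round(np.median(W[l2==j][:,2]),4))
# neighbourhood heights
for nm,(xa,xb,ya,yb) in dict(tray=(.40,.72,.0,.42),tube=(.5,.72,-.42,-.25)).items():
    q=(W[...,0]>xa)&(W[...,0]<xb)&(W[...,1]>ya)&(W[...,1]<yb)&(W[...,2]>.06); Q=W[q]
    print(nm,len(Q), (np.round(Q.min(0),3),np.round(Q.max(0),3)) if len(Q) else '')
go((.435,-.367,.15),90)
E
```

```text
long (array([ 435.2, -366.9]), array([ 58.9, 128.7]), 2.2) short (array([421. , -71.2]), array([62.2, 94.8]), 17.0)
cap [ 613.5 -200.7] 25.45220184326172 [ 0.61265542 -0.20036585] 0.10628899506712686
[ 166  171   93   62 1914]
tray+handles (array([545.7, 193. ]), array([172.2, 303.2]), 78.3)
cradle [174 174  26  44 284] (array([560.5, 274.5]), array([ 57.8, 140.9]), -11.4) 0.0198
high [223 192  27  27 247] (array([527.2, 107.9]), array([76.2, 76.9]), 78.8) 0.0282
tray 1432 (array([0.654, 0.026, 0.06 ]), array([0.72 , 0.42 , 0.265]))
tube 289 (array([ 0.675, -0.42 ,  0.06 ]), array([ 0.72 , -0.346,  0.09 ]))
t 0.1 psi 66.69 tiltz [-0.001 -0.001 -1.   ] turn(deg about toolz) -23.31 scaled -0.388 shift tot scaled [-0.791 -3.67   0.347] mm [-197.9 -917.6   86.7]
```

Call:
play_rows(slide=[[0,0,0],[0,0,0],[0,0,0],[0,0,0],[-0.08,-0.15,0],[-0.08,-0.15,0],[-0.08,-0.15,0],[-0.08,-0.15,0]], twist=[[0,0,-0.106],[0,0,-0.106],[0,0,-0.106],[0,0,-0.106],[0,0,0],[0,0,0],[0,0,0],[0,0,0]], fingers=-1)

```text
t: 0.9
tool_pos: [0.3231, 0.4025, 0.2181]
orientation: [0.059, -3.141, 0.001]
force: [0.7, -0.1, -0.1]
opening: 0.0934
gripper_force: 0.0
```

Call:
play_rows(slide=[[-0.08,-0.15,0],[-0.08,-0.15,0],[-0.08,-0.15,0],[-0.08,-0.15,0],[-0.08,-0.15,0],[-0.08,-0.15,0],[-0.08,-0.15,0],[-0.08,-0.15,0]], twist=[[0,0,0],[0,0,0],[0,0,0],[0,0,0],[0,0,0],[0,0,0],[0,0,0],[0,0,0]])

```text
t: 1.7
tool_pos: [0.4943, 0.1086, 0.2183]
orientation: [0.058, -3.141, -0.0]
force: [0.7, 0.2, -0.4]
opening: 0.0929
gripper_force: 0.0
```

Call:
play_rows(slide=[[0.03,-0.17,0],[0.03,-0.17,0],[0.03,-0.17,0],[0.03,-0.17,0],[0.03,-0.17,0],[0.03,-0.17,0],[0.03,-0.17,0],[0.03,-0.17,0]], twist=[[0,0,0],[0,0,0],[0,0,0],[0,0,0],[0,0,0],[0,0,0],[0,0,0],[0,0,0]])

```text
t: 2.5
tool_pos: [0.4459, -0.2333, 0.2184]
orientation: [0.058, -3.141, -0.0]
force: [0.6, -0.5, -0.1]
opening: 0.0929
gripper_force: 0.0
```

```bash
python3 -c "
from h import *
go((.4352,-.3669,.034),92.2)"
```

```text
t 2.5 psi 92.13 tiltz [-0.  0. -1.] turn(deg about toolz) -0.07 scaled -0.001 shift tot scaled [ 0.063 -0.532  0.813] mm [  15.8 -133.1  203.4]
```

Call:
play_rows(slide=[[0.016,-0.133,0],[0.016,-0.133,0],[0.016,-0.133,0],[0.015,-0.133,0.06],[0,0,0.12],[0,0,0.12],[0,0,0.12],[0,0,0.12]], twist=[[0,0,0],[0,0,0],[0,0,0],[0,0,0],[0,0,0],[0,0,0],[0,0,0],[0,0,0]])

```text
t: 3.3
tool_pos: [0.4354, -0.365, 0.082]
orientation: [0.058, -3.14, -0.001]
force: [-0.1, -0.1, 0.0]
opening: 0.0928
gripper_force: 0.0
```

Call:
play_rows(slide=[[0,0,0.09],[0,0,0.07],[0,0,0.05],[0,0,0.04],[0,0,0.023],[0,0,0],[0,0,0],[0,0,0]], twist=[[0,0,0],[0,0,0],[0,0,0],[0,0,0],[0,0,0],[0,0,0],[0,0,0],[0,0,0]])

```text
t: 4.1
tool_pos: [0.4365, -0.3658, 0.0164]
orientation: [-0.059, 3.14, -0.002]
force: [-0.6, -0.3, 1.0]
opening: 0.0931
gripper_force: 0.0
```

Call:
play_rows(slide=[[0,0,0],[0,0,0],[0,0,0],[0,0,0],[0,0,0],[0,0,0],[0,0,0],[0,0,0]], twist=[[0,0,0],[0,0,0],[0,0,0],[0,0,0],[0,0,0],[0,0,0],[0,0,0],[0,0,0]], fingers=1, force=20)

```text
t: 4.9
tool_pos: [0.4359, -0.3654, 0.0155]
orientation: [-0.058, 3.141, -0.0]
force: [-0.7, 0.0, 1.1]
opening: 0.0577
gripper_force: 20.0
```

Call:
play_rows(slide=[[0,0,-0.03],[0,0,-0.08],[0,0,-0.12],[0,0,-0.12],[0,0,-0.12],[0,0,-0.1],[0,0,0],[0,0,0]], twist=[[0,0,0],[0,0,0],[0,0,0],[0,0,0],[0,0,0],[0,0,0.05],[0,0,0.1],[0,0,0.075]], force=25)

```text
t: 5.7
tool_pos: [0.4365, -0.3657, 0.1599]
orientation: [0.317, 3.123, -0.003]
force: [-0.3, -0.2, -1.0]
opening: 0.0579
gripper_force: 25.0
```

Call:
play_rows(slide=[[0,0.06,0],[0,0.1,0],[0,0.14,0],[0,0.16,0],[0,0.16,0],[0,0.16,0],[0,0.16,0],[0,0.16,0]], twist=[[0,0,0],[0,0,0],[0,0,0],[0,0,0],[0,0,0],[0,0,0],[0,0,0],[0,0,0]])

```text
t: 6.5
tool_pos: [0.4896, -0.0929, 0.1578]
orientation: [-0.306, -3.126, -0.001]
force: [0.7, 0.5, 0.2]
opening: 0.0577
gripper_force: 25.0
```

Call:
play_rows(slide=[[0,0.16,0],[0,0.16,0],[0,0.16,0],[0,0.16,0],[0,0.16,0],[0,0.16,0],[0,0.16,0],[0,0.14,0]], twist=[[0,0,0],[0,0,0],[0,0,0],[0,0,0],[0,0,0],[0,0,0],[0,0,0],[0,0,0]])

```text
t: 7.3
tool_pos: [0.5511, 0.2161, 0.1578]
orientation: [-0.305, -3.126, -0.0]
force: [-0.1, -0.4, -0.5]
opening: 0.0575
gripper_force: 25.0
```

```bash
python3 -c "
from h import *
go((.5605,.2745,.0425),78.7)"
```

```text
t 7.3 psi 78.85 tiltz [-0.001  0.    -1.   ] turn(deg about toolz) 0.15 scaled 0.002 shift tot scaled [0.009 0.236 0.537] mm [  2.2  59.1 134.3]
```

Call:
play_rows(slide=[[0.004,0.1,0],[0.003,0.08,0],[0.002,0.05,0],[0,0,0.06],[0,0,0.09],[0,0,0.09],[0,0,0.06],[0,0,0]], twist=[[0,0,0],[0,0,0],[0,0,0],[0,0,0],[0,0,0],[0,0,0],[0,0,0],[0,0,0]])

```text
t: 8.1
tool_pos: [0.5588, 0.2683, 0.0791]
orientation: [-0.311, -3.121, 0.005]
force: [-0.7, -0.6, -0.1]
opening: 0.0581
gripper_force: 25.0
```

```bash
python3 -c "
from h import *
go((.5605,.2745,.0425),78.7)
im,d,c=grab('side'); cv2.imwrite('pics/s1.png',cv2.resize(im[110:250,210:400],None,fx=4,fy=4)[...,::-1])"
```

```text
t 8.1 psi 78.62 tiltz [-0.006 -0.002 -1.   ] turn(deg about toolz) -0.08 scaled -0.001 shift tot scaled [-0.002  0.026  0.222] mm [-0.5  6.4 55.6]
```

View pics/s1.png

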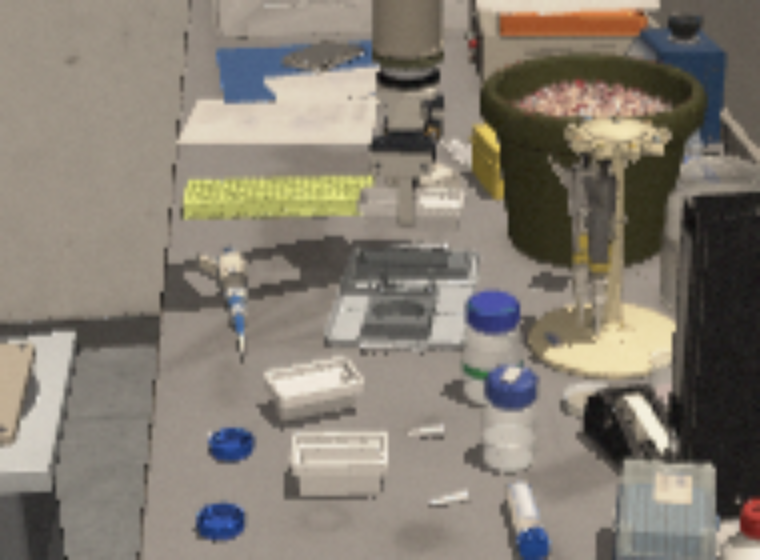

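The long reservoir hangs level in the gripper at (410,200), over the cradle at (415,260).

Call:
play_rows(slide=[[-0.002,0.026,0],[0,0,0.06],[0,0,0.06],[0,0,0.04],[0,0,0.02],[0,0,0.02],[0,0,0.012],[0,0,0]], twist=[[0,0,0],[0,0,0],[0,0,0],[0,0,0],[0,0,0],[0,0,0],[0,0,0],[0,0,0]])

```text
t: 8.95
tool_pos: [0.563, 0.2763, 0.0296]
orientation: [-0.311, -3.126, 0.0]
force: [0.1, -0.2, -0.2]
opening: 0.0576
gripper_force: 25.0
```

Call:
play_rows(slide=[[0,0,0.005],[0,0,0.004],[0,0,0],[0,0,0],[0,0,0],[0,0,0],[0,0,0],[0,0,0]], twist=[[0,0,0],[0,0,0],[0,0,0],[0,0,0],[0,0,0],[0,0,0],[0,0,0],[0,0,0]])

```text
t: 9.75
tool_pos: [0.5631, 0.2763, 0.0277]
orientation: [0.311, 3.126, 0.0]
force: [-1.2, 0.8, -0.6]
opening: 0.0579
gripper_force: 25.0
```

```bash
python3 -c "
from h import *
go((.5605,.2745,.0425),78.7)
print(robot.read_state()['force'])"
```

```text
t 9.8 psi 78.63 tiltz [ 0.  0. -1.] turn(deg about toolz) -0.07 scaled -0.001 shift tot scaled [ 0.009 -0.009  0.017] mm [ 2.2 -2.3  4.2]
[-1.16525584  0.82577506 -0.59313451]
```

Call:
play_rows(slide=[[0.009,-0.009,0],[0,0,0],[0,0,0.006],[0,0,0.006],[0,0,0.003],[0,0,0],[0,0,0],[0,0,0]], twist=[[0,0,0],[0,0,0],[0,0,0],[0,0,0],[0,0,0],[0,0,0],[0,0,0],[0,0,0]])

```text
t: 10.55
tool_pos: [0.5604, 0.2746, 0.0239]
orientation: [-0.311, -3.126, -0.0]
force: [0.7, -0.2, -0.6]
opening: 0.0577
gripper_force: 25.0
```

```bash
python3 -c "
from h import *
go((.5605,.2745,.0425),78.7)
print(robot.read_state()['force'])"
```

```text
t 10.6 psi 78.63 tiltz [-0.  0. -1.] turn(deg about toolz) -0.07 scaled -0.001 shift tot scaled [-0.    -0.     0.002] mm [-0.1 -0.   0.4]
[ 0.72953541 -0.19977118 -0.60054909]
```

Call:
play_rows(slide=[[0,0,0],[0,0,0],[0,0,0],[0,0,0],[0,0,0],[0,0,0],[0,0,-0.03],[0,0,-0.06]], twist=[[0,0,0],[0,0,0],[0,0,0],[0,0,0],[0,0,0],[0,0,0],[0,0,0],[0,0,0]], fingers=-0.5)

```text
t: 11.35
tool_pos: [0.5593, 0.2741, 0.0458]
orientation: [-0.311, -3.124, 0.002]
force: [0.6, -0.9, -0.9]
opening: 0.07
gripper_force: 0.0
```

Call:
play_rows(slide=[[0,0,-0.1],[0,0,-0.12],[0,0,-0.12],[0,0,-0.12],[0,-0.1,0],[0,-0.16,0],[0,-0.16,0],[0,-0.16,0]], twist=[[0,0,0],[0,0,0],[0,0,0],[0,0,0],[0,0,-0.115],[0,0,-0.115],[0,0,-0.115],[0,0,-0.115]], fingers=-1)

```text
t: 12.15
tool_pos: [0.5605, 0.1297, 0.1633]
orientation: [-0.453, 3.107, -0.0]
force: [1.4, 0.2, -0.0]
opening: 0.0931
gripper_force: 0.0
```

Call:
play_rows(slide=[[0,-0.14,0],[0,-0.14,0],[0,-0.14,0],[0,0,0],[0,0,0],[0,0,0],[0,0,0],[0,0,0]], twist=[[0,0,0],[0,0,0],[0,0,0],[0,0,0],[0,0,0],[0,0,0],[0,0,0],[0,0,0]])

```text
t: 12.95
tool_pos: [0.5897, 0.031, 0.1616]
orientation: [-0.446, 3.11, 0.0]
force: [-0.1, -0.3, -0.3]
opening: 0.0931
gripper_force: 0.0
```

```bash
python3 -c "
from h import *
go((.421,-.0712,.036),107)
im,d,c=grab('top'); W=cloud(d,c); cv2.imwrite('pics/t1.png',cv2.resize(im[155:275,160:420],None,fx=3,fy=3,interpolation=cv2.INTER_CUBIC)[...,::-1])
S=W[160:235,160:222]; P=S[(S[...,2]>.036)&(S[...,2]<.07)]; print(rect(P),np.percentile(P[:,2],[10,50,90]))
"
```

```text
t 12.9 psi 106.32 tiltz [ 0.  0. -1.] turn(deg about toolz) -0.68 scaled -0.011 shift tot scaled [ 0.765 -0.194  0.578] mm [191.2 -48.4 144.6]
(array([513. , 174.7]), array([0., 0.]), 0.0) [0.03715011 0.03715011 0.03715011]
```

View pics/t1.png

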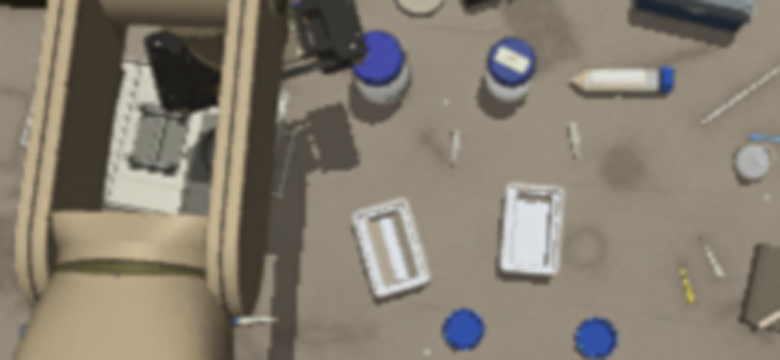

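The arm hides the cradle for now, and the short reservoir at (390,248) is undisturbed. I'll recheck the cradle from over there.

Call:
play_rows(slide=[[0.09,-0.024,0],[0.125,-0.03,0],[0.14,-0.035,0],[0.14,-0.035,0],[0.14,-0.035,0],[0.13,-0.035,0],[0,0,0],[0,0,0]], twist=[[0,0,-0.011],[0,0,0],[0,0,0],[0,0,0],[0,0,0],[0,0,0],[0,0,0],[0,0,0]])

```text
t: 13.8
tool_pos: [0.421, -0.0718, 0.1618]
orientation: [-0.46, 3.106, -0.001]
force: [1.0, 0.7, 0.3]
opening: 0.0927
gripper_force: 0.0
```

```bash
python3 -c "
from h import *
go((.421,-.0712,.038),107)
im,d,c=grab('top'); W=cloud(d,c); np.savez('pics/t2',im=im,d=d); cv2.imwrite('pics/t2.png',cv2.resize(im[155:275,160:420],None,fx=3,fy=3,interpolation=cv2.INTER_CUBIC)[...,::-1])
S=W[160:235,165:222]; P=S[(S[...,2]>.040)&(S[...,2]<.06)]; print(rect(P),np.percentile(P[:,2],[10,50,90]))
"
```

```text
t 13.8 psi 106.84 tiltz [ 0.001 -0.    -1.   ] turn(deg about toolz) -0.16 scaled -0.003 shift tot scaled [-0.001  0.002  0.571] mm [ -0.2   0.6 142.8]
(array([559.7, 274.8]), array([ 61. , 129.9]), -10.8) [0.04105461 0.0470456  0.05155654]
```

View pics/t2.png

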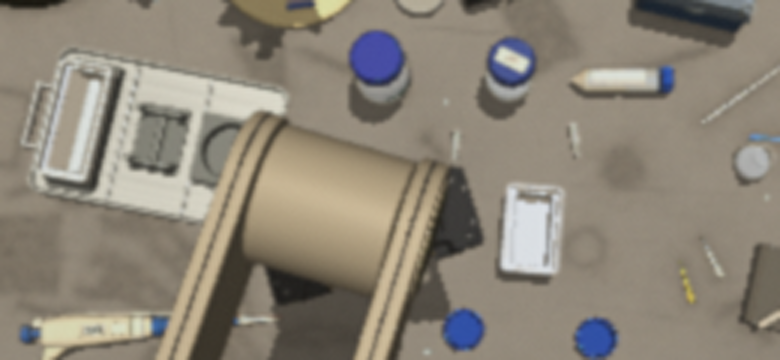

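The long reservoir sits in the cradle at (80,125). Its rim is at about 50 mm, as expected, and it is centred at (559.7,274.8). Next is picking the short one.

Call:
play_rows(slide=[[0,0,0.08],[0,0,0.11],[0,0,0.11],[0,0,0.11],[0,0,0.08],[0,0,0.05],[0,0,0.03],[0,0,0]], twist=[[0,0,-0.003],[0,0,0],[0,0,0],[0,0,0],[0,0,0],[0,0,0],[0,0,0],[0,0,0]])

```text
t: 14.65
tool_pos: [0.4207, -0.0714, 0.0183]
orientation: [0.467, -3.105, -0.001]
force: [0.7, -0.8, 0.5]
opening: 0.0927
gripper_force: 0.0
```

Call:
play_rows(slide=[[0,0,0],[0,0,0],[0,0,0],[0,0,0],[0,0,0],[0,0,0],[0,0,0],[0,0,0]], twist=[[0,0,0],[0,0,0],[0,0,0],[0,0,0],[0,0,0],[0,0,0],[0,0,0],[0,0,0]], fingers=1, force=20)

```text
t: 15.45
tool_pos: [0.4212, -0.072, 0.0194]
orientation: [-0.466, 3.106, -0.001]
force: [-0.7, -0.3, 6.0]
opening: 0.0616
gripper_force: 20.0
```

Call:
play_rows(slide=[[0,0,-0.03],[0,0,-0.08],[0,0,-0.12],[0,0,-0.12],[0,0,-0.12],[0,0,-0.08],[0,0,0],[0,0,0]], twist=[[0,0,0],[0,0,0],[0,0,0],[0,0,0],[0,0,0.05],[0,0,0.12],[0,0,0.12],[0,0,0.12]], force=25)

```text
t: 16.25
tool_pos: [0.4213, -0.072, 0.1576]
orientation: [0.214, 3.133, -0.001]
force: [-0.4, 1.0, -1.0]
opening: 0.0616
gripper_force: 25.0
```

Call:
play_rows(slide=[[0,0,0],[0,0,0],[0,0,0],[0,0,0],[0,0,0],[0,0,0],[0,0,0],[0,0,0]], twist=[[0,0,0.05],[0,0,0],[0,0,0],[0,0,0],[0,0,0],[0,0,0],[0,0,0],[0,0,0]])

```text
t: 17.05
tool_pos: [0.4208, -0.0718, 0.1564]
orientation: [-0.288, -3.128, -0.0]
force: [-0.1, -0.1, -0.1]
opening: 0.0618
gripper_force: 25.0
```

```bash
python3 -c "
from h import *
go((.560,.2747,.120),78.7)"
```

```text
t 17.1 psi 79.48 tiltz [-0.  0. -1.] turn(deg about toolz) 0.78 scaled 0.013 shift tot scaled [-0.274  1.468  0.222] mm [-68.6 367.1  55.4]
```

Call:
play_rows(slide=[[-0.015,0.08,0],[-0.024,0.13,0],[-0.03,0.16,0],[-0.03,0.16,0],[-0.03,0.16,0],[-0.03,0.16,0],[-0.03,0.16,0],[-0.03,0.16,0]], twist=[[0,0,0.013],[0,0,0],[0,0,0],[0,0,0],[0,0,0],[0,0,0],[0,0,0],[0,0,0]])

```text
t: 17.85
tool_pos: [0.5321, 0.2061, 0.1563]
orientation: [0.309, 3.126, -0.0]
force: [0.3, -0.9, 0.4]
opening: 0.0616
gripper_force: 25.0
```

Call:
play_rows(slide=[[-0.025,0.14,0],[-0.02,0.1,0.0],[-0.01,0.058,0.05],[0,0,0.08],[0,0,0.08],[0,0,0.01],[0,0,0],[0,0,0]], twist=[[0,0,0],[0,0,0],[0,0,0],[0,0,0],[0,0,0],[0,0,0],[0,0,0],[0,0,0]])

```text
t: 18.65
tool_pos: [0.5604, 0.2748, 0.1026]
orientation: [0.31, 3.125, 0.001]
force: [0.1, 0.3, -0.7]
opening: 0.0618
gripper_force: 25.0
```

```bash
python3 -c "
from h import *
go((.560,.2747,.0604),78.7)"
```

```text
t 18.6 psi 78.68 tiltz [ 0.001  0.001 -1.   ] turn(deg about toolz) -0.02 scaled -0.0 shift tot scaled [ 0.002 -0.001  0.245] mm [ 0.4 -0.2 61.2]
```

Call:
play_rows(slide=[[0.002,-0.001,0.04],[0,0,0.06],[0,0,0.05],[0,0,0.04],[0,0,0.025],[0,0,0.01],[0,0,0],[0,0,0]], twist=[[0,0,0],[0,0,0],[0,0,0],[0,0,0],[0,0,0],[0,0,0],[0,0,0],[0,0,0]])

```text
t: 19.45
tool_pos: [0.5596, 0.2747, 0.0456]
orientation: [0.309, 3.126, 0.001]
force: [1.0, -0.5, 0.4]
opening: 0.0618
gripper_force: 25.0
```

Call:
play_rows(slide=[[0,0,0.006],[0,0,0.005],[0,0,0.004],[0,0,0.002],[0,0,0],[0,0,0],[0,0,0],[0,0,0]], twist=[[0,0,0],[0,0,0],[0,0,0],[0,0,0],[0,0,0],[0,0,0],[0,0,0],[0,0,0]])

```text
t: 20.25
tool_pos: [0.5594, 0.2747, 0.0414]
orientation: [0.309, 3.126, 0.0]
force: [-2.7, 0.1, 4.7]
opening: 0.0617
gripper_force: 25.0
```

```bash
python3 -c "
from h import *
go((.560,.2747,.0604),78.7)
print(robot.read_state()['force'])"
```

```text
t 20.2 psi 78.69 tiltz [ 0.  0. -1.] turn(deg about toolz) -0.01 scaled -0.0 shift tot scaled [-0.002  0.001  0.   ] mm [-0.6  0.2  0. ]
[-2.68533946  0.10980065  4.65682714]
```

Call:
play_rows(slide=[[0,0,0],[0,0,0],[0,0,0],[0,0,0],[0,0,0],[0,0,0],[0,0,-0.02],[0,0,-0.06]], twist=[[0,0,0],[0,0,0],[0,0,0],[0,0,0],[0,0,0],[0,0,0],[0,0,0],[0,0,0]], fingers=-0.5)

```text
t: 21.05
tool_pos: [0.5579, 0.274, 0.0598]
orientation: [-0.309, -3.123, 0.002]
force: [0.7, -0.1, 0.4]
opening: 0.0698
gripper_force: 0.0
```

Call:
play_rows(slide=[[0,0,-0.1],[0,0,-0.14],[0,0,-0.15],[0,0,-0.15],[0,-0.1,-0.1],[0,-0.16,0],[0,-0.16,0],[0,-0.16,0]], twist=[[0,0,0],[0,0,0],[0,0,0],[0,0,0],[0,0,0],[0,0,0],[0,0,0],[0,0,0]], fingers=-1)

```text
t: 21.85
tool_pos: [0.5307, 0.1313, 0.2229]
orientation: [0.308, 3.124, 0.001]
force: [0.6, -0.3, 0.0]
opening: 0.0932
gripper_force: 0.0
```

Call:
play_rows(slide=[[0,-0.16,0],[0,-0.16,0],[0,-0.16,0],[0,-0.16,0],[0,-0.16,0],[0,-0.16,0],[0,-0.16,0],[0,0,0]], twist=[[0,0,0],[0,0,0],[0,0,0],[0,0,0],[0,0,0],[0,0,0],[0,0,0],[0,0,0]])

```text
t: 22.65
tool_pos: [0.4751, -0.1463, 0.2225]
orientation: [0.317, 3.124, -0.003]
force: [0.6, 1.0, 0.0]
opening: 0.0928
gripper_force: 0.0
```

```bash
python3 -c "
from h import *
go((.613,-.2005,.056),78.7)
im,d,c=grab('top'); W=cloud(d,c); cv2.imwrite('pics/t3.png',cv2.resize(im[155:275,160:420],None,fx=3,fy=3,interpolation=cv2.INTER_CUBIC)[...,::-1])
S=W[160:235,165:222]; P=S[(S[...,2]>.056)&(S[...,2]<.08)]; print('short',rect(P),np.percentile(P[:,2],[10,50,90]))
P=S[(S[...,2]>.040)&(S[...,2]<.056)]; print('long',rect(P))
"
```

```text
t 22.6 psi 78.43 tiltz [ 0.001 -0.002 -1.   ] turn(deg about toolz) -0.27 scaled -0.005 shift tot scaled [-0.583 -0.104  0.742] mm [-145.9  -26.1  185.5]
short (array([558.3, 273.4]), array([65.6, 94.9]), -11.4) [0.05732917 0.06242399 0.06563774]
long (array([559.2, 273.3]), array([ 60.8, 129.7]), -11.8)
```

View pics/t3.png

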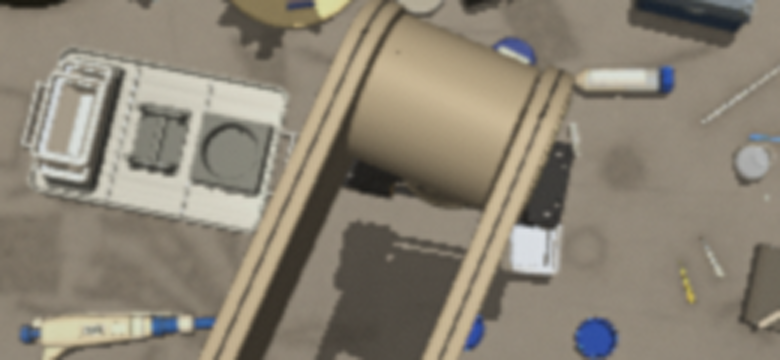

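The short reservoir is nested and centred at about (80,122), with its top at about 64 mm, so it is fully home. Next is the small bottle.

Call:
play_rows(slide=[[-0.1,-0.02,0],[-0.16,-0.028,0],[-0.16,-0.028,0],[-0.163,-0.028,0],[0,0,0],[0,0,0.05],[0,0,0.08],[0,0,0.04]], twist=[[0,0,0],[0,0,0],[0,0,0],[0,0,0],[0,0,0],[0,0,0],[0,0,0],[0,0,0]])

```text
t: 23.5
tool_pos: [0.6124, -0.1947, 0.1771]
orientation: [-0.308, -3.125, -0.001]
force: [0.3, 0.4, -1.0]
opening: 0.0931
gripper_force: 0.0
```

Call:
play_rows(slide=[[0,0,0],[0,0,0],[0,0,0],[0,0,0],[0,0,0],[0,0,0],[0,0,0],[0,0,0]], twist=[[0,0,0],[0,0,0],[0,0,0],[0,0,0],[0,0,0],[0,0,0],[0,0,0],[0,0,0]])

```text
t: 24.3
tool_pos: [0.6137, -0.1963, 0.1783]
orientation: [-0.31, -3.126, -0.0]
force: [0.1, -0.3, 0.7]
opening: 0.0927
gripper_force: 0.0
```

```bash
python3 -c "
from h import *
go((.613,-.2005,.056),78.7)
im,d,c=grab('side'); W=cloud(d,c); cv2.imwrite('pics/s2.png',cv2.resize(im[130:260,270:400],None,fx=4,fy=4)[...,::-1])
S=W[170:235,320:352]; I=im[170:235,320:352].astype(int); m=(I[...,2]>I[...,0]+50)&(S[...,2]>.08)&(S[...,2]<.12)&(abs(S[...,1]+.2)<.05); P=S[m]; print(len(P),P.min(0),P.max(0))
"
```

```text
t 24.3 psi 78.69 tiltz [-0.  0. -1.] turn(deg about toolz) -0.01 scaled -0.0 shift tot scaled [-0.001 -0.017  0.565] mm [ -0.2  -4.3 141.3]
43 [ 0.59567207 -0.23145723  0.08358699] [ 0.6373096  -0.18833604  0.10221112]
```

View pics/s2.png

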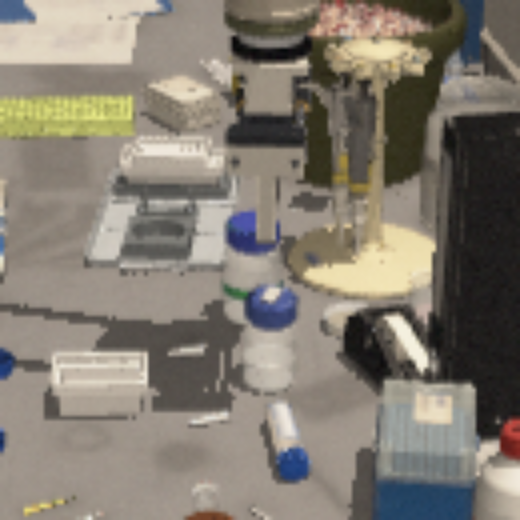

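The fingers hang straight over the smaller bottle at (270,340 in the crop), and the nested reservoirs look level at (170,165). Going down.

Call:
play_rows(slide=[[-0.003,-0.017,0],[0,0,0.08],[0,0,0.11],[0,0,0.11],[0,0,0.11],[0,0,0.08],[0,0,0.05],[0,0,0.025]], twist=[[0,0,0],[0,0,0],[0,0,0],[0,0,0],[0,0,0],[0,0,0],[0,0,0],[0,0,0]])

```text
t: 25.15
tool_pos: [0.6128, -0.2005, 0.0357]
orientation: [-0.31, -3.124, -0.001]
force: [0.0, 0.1, 0.6]
opening: 0.093
gripper_force: 0.0
```

Call:
play_rows(slide=[[0,0,0],[0,0,0],[0,0,0],[0,0,0],[0,0,0],[0,0,0],[0,0,0],[0,0,0]], twist=[[0,0,0],[0,0,0],[0,0,0],[0,0,0],[0,0,0],[0,0,0],[0,0,0],[0,0,0]], fingers=1, force=25)

```text
t: 25.95
tool_pos: [0.6139, -0.2007, 0.0377]
orientation: [0.309, 3.125, -0.0]
force: [-0.4, 0.6, 4.5]
opening: 0.0532
gripper_force: 25.0
```

Call:
play_rows(slide=[[0,0,-0.02],[0,0,-0.06],[0,0,-0.1],[0,0,-0.12],[0,0,-0.12],[0,0,-0.08],[0,0,0],[0,0,0]], twist=[[0,0,0],[0,0,0],[0,0,0],[0,0,0],[0,0,0],[0,0,0],[0,0,0],[0,0,0]], force=30)

```text
t: 26.75
tool_pos: [0.6136, -0.2006, 0.1623]
orientation: [0.309, 3.126, -0.0]
force: [0.0, 0.3, -3.2]
opening: 0.0534
gripper_force: 30.0
```

```bash
python3 -c "
from h import *
go((.5272,.1079,.120),78.7)
im,d,c=grab('side'); cv2.imwrite('pics/s3.png',cv2.resize(im[130:260,270:400],None,fx=4,fy=4)[...,::-1])"
```

```text
t 26.8 psi 78.69 tiltz [ 0.001 -0.    -1.   ] turn(deg about toolz) -0.01 scaled -0.0 shift tot scaled [0.581 1.142 0.245] mm [145.2 285.6  61.3]
```

View pics/s3.png

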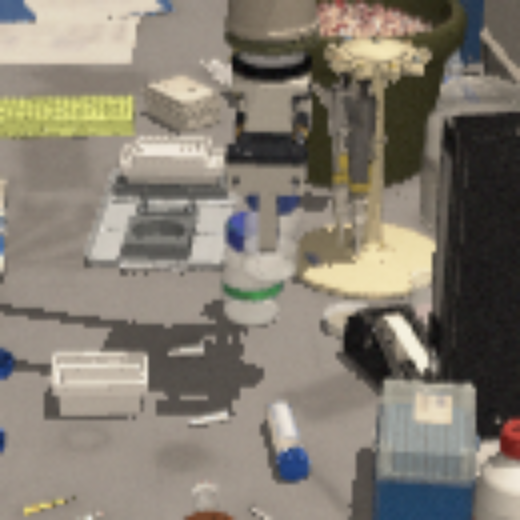

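The small bottle hangs upright in the grip, with its cap behind the finger at (270,205). I'll check its offset from the finger along tool x in the same image.

```bash
python3 -c "
from h import *
im,d,c=grab('side'); W=cloud(d,c)
r=slice(165,200); k=slice(322,352)
S=W[r,k]; ok=(abs(S[...,0]-.614)<.05)&(abs(S[...,1]+.2)<.06)
for z0 in np.arange(.13,.26,.01):
    m=ok&(abs(S[...,2]-z0)<.005); P=S[m]
    if len(P)>2: print(round(z0,3),len(P),'x',np.round([P[:,0].min(),P[:,0].max()],4),'ymin',np.round(P[:,1].min(),4), 'x of nearest', np.round(P[P[:,1]<P[:,1].min()+.012][:,0].mean(),4))
t=robot.read_state();print(t['tool_pos'])
"
```

```text
0.13 19 x [0.5855 0.6353] ymin -0.2307 x of nearest 0.6139
0.14 36 x [0.5851 0.6405] ymin -0.2341 x of nearest 0.6129
0.15 35 x [0.5855 0.6392] ymin -0.2326 x of nearest 0.6125
0.16 27 x [0.5848 0.6403] ymin -0.236 x of nearest 0.6179
0.17 32 x [0.5858 0.6391] ymin -0.2463 x of nearest 0.6056
0.18 37 x [0.5874 0.6396] ymin -0.2462 x of nearest 0.604
0.19 35 x [0.5882 0.6352] ymin -0.2463 x of nearest 0.6021
0.2 28 x [0.5893 0.6381] ymin -0.2466 x of nearest 0.6046
0.21 28 x [0.5915 0.6368] ymin -0.2489 x of nearest 0.6023
0.22 15 x [0.5949 0.6275] ymin -0.2536 x of nearest 0.6023
0.25 3 x [0.638  0.6506] ymin -0.2521 x of nearest 0.638
[ 0.61246504 -0.20010246  0.16014667]
```

Call:
play_rows(slide=[[0.06,0,0],[0.11,0,0],[0.14,0,0],[0.14,0,0],[0.09,0.04,0],[0.041,0.1,0],[0,0.14,0],[0,0.14,0]], twist=[[0,0,0],[0,0,0],[0,0,0],[0,0,0],[0,0,0],[0,0,0],[0,0,0],[0,0,0]])

```text
t: 27.65
tool_pos: [0.4904, -0.0681, 0.1604]
orientation: [-0.312, -3.124, -0.001]
force: [0.3, 0.6, -2.1]
opening: 0.0531
gripper_force: 30.0
```

Call:
play_rows(slide=[[0,0.14,0],[0,0.14,0],[0,0.14,0],[0,0.14,0],[0,0.1,0],[0,0.06,0],[0,0,0],[0,0,0]], twist=[[0,0,0],[0,0,0],[0,0,0],[0,0,0],[0,0,0],[0,0,0],[0,0,0],[0,0,0]])

```text
t: 28.45
tool_pos: [0.5264, 0.1068, 0.1612]
orientation: [-0.309, -3.125, 0.001]
force: [0.0, -1.6, -3.0]
opening: 0.0536
gripper_force: 30.0
```

```bash
python3 -c "
from h import *
go((.5272,.1079,.0647),78.7)"
```

```text
t 28.4 psi 78.72 tiltz [-0.002 -0.001 -1.   ] turn(deg about toolz) 0.02 scaled 0.0 shift tot scaled [-0.002  0.005  0.462] mm [ -0.6   1.2 115.5]
```

Call:
play_rows(slide=[[0,0.001,0.04],[0,0,0.08],[0,0,0.08],[0,0,0.08],[0,0,0.05],[0,0,0.02],[0,0,0],[0,0,0]], twist=[[0,0,0],[0,0,0],[0,0,0],[0,0,0],[0,0,0],[0,0,0],[0,0,0],[0,0,0]])

```text
t: 29.25
tool_pos: [0.5277, 0.1075, 0.0755]
orientation: [0.31, 3.125, 0.0]
force: [-0.5, 0.1, -1.3]
opening: 0.0534
gripper_force: 30.0
```

```bash
python3 -c "
from h import *
go((.5272,.1079,.0647),78.7)
im,d,c=grab('side'); W=cloud(d,c)
S=W[150:215,300:345]
q=(abs(S[...,0]-.527)<.045)&(abs(S[...,1]-.108)<.05)
for z0 in (.035,.045,.055): 
    P=S[q&(abs(S[...,2]-z0)<.005)]
    if len(P): print(z0,len(P),np.round([P[:,0].min(),P[:,0].max()],4))
P=S[(abs(S[...,0]-.527)<.05)&(abs(S[...,1]-.108)<.055)&(abs(S[...,2]-.028)<.003)]; print('well',rect(P) if len(P)>5 else len(P))
cv2.imwrite('pics/s4.png',cv2.resize(im[140:220,280:370],None,fx=6,fy=6)[...,::-1])"
```

```text
t 29.2 psi 78.68 tiltz [ 0.001  0.    -1.   ] turn(deg about toolz) -0.02 scaled -0.0 shift tot scaled [0.002 0.001 0.119] mm [ 0.6  0.3 29.8]
0.035 11 [0.4898 0.5661]
0.045 19 [0.4998 0.5503]
0.055 25 [0.5003 0.5508]
well (array([529.2, 114.2]), array([ 74.4, 102.2]), 84.1)
```

View pics/s4.png

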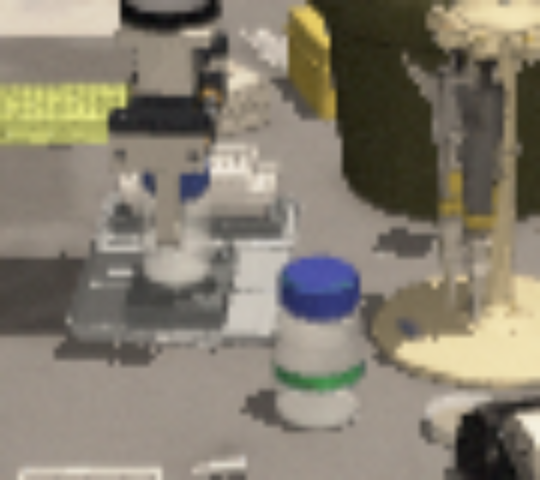

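The bottle is poised over the bore at (175,265 in the crop), upright. Lowering with force checks.

Call:
play_rows(slide=[[0.001,0.001,0.01],[0,0,0.02],[0,0,0.015],[0,0,0.01],[0,0,0.005],[0,0,0],[0,0,0],[0,0,0]], twist=[[0,0,0],[0,0,0],[0,0,0],[0,0,0],[0,0,0],[0,0,0],[0,0,0],[0,0,0]])

```text
t: 30.1
tool_pos: [0.5271, 0.1079, 0.0598]
orientation: [0.309, 3.126, 0.0]
force: [0.3, -0.5, -2.5]
opening: 0.0535
gripper_force: 30.0
```

```bash
python3 -c "
from h import *
go((.5272,.1079,.0647),78.7);s=robot.read_state();print(np.round(s['force'],1),np.round(s['wrist_torque'],2))"
```

```text
t 30.1 psi 78.69 tiltz [ 0.  0. -1.] turn(deg about toolz) -0.01 scaled -0.0 shift tot scaled [-0.001  0.     0.057] mm [-0.1  0.  14.1]
[ 0.3 -0.5 -2.5] [ 0.02  0.01 -0.01]
```

No contact, and it is inside the bore (bottom about 22 mm, rim 28 mm). Continuing down.

Call:
play_rows(slide=[[0,0,0.015],[0,0,0.015],[0,0,0.012],[0,0,0.008],[0,0,0.004],[0,0,0.002],[0,0,0],[0,0,0]], twist=[[0,0,0],[0,0,0],[0,0,0],[0,0,0],[0,0,0],[0,0,0],[0,0,0],[0,0,0]])

```text
t: 30.9
tool_pos: [0.5271, 0.1079, 0.0458]
orientation: [0.31, 3.126, 0.0]
force: [-0.6, -0.4, -0.8]
opening: 0.0533
gripper_force: 30.0
```

```bash
python3 -c "
from h import *
go((.5272,.1079,.0647),78.7);s=robot.read_state();print(np.round(s['force'],1),np.round(s['wrist_torque'],2))"
```

```text
t 30.9 psi 78.69 tiltz [ 0.  0. -1.] turn(deg about toolz) -0.01 scaled -0.0 shift tot scaled [-0.001  0.     0.   ] mm [-0.1  0.   0.1]
[-0.6 -0.4 -0.8] [ 0.05  0.06 -0.  ]
```

Call:
play_rows(slide=[[0,0,0],[0,0,0],[0,0,0],[0,0,0],[0,0,0],[0,0,0],[0,0,-0.03],[0,0,-0.08]], twist=[[0,0,0],[0,0,0],[0,0,0],[0,0,0],[0,0,0],[0,0,0],[0,0,0],[0,0,0]], fingers=-0.6)

```text
t: 31.7
tool_pos: [0.5251, 0.1077, 0.0718]
orientation: [-0.309, -3.122, 0.001]
force: [-0.5, 1.1, -0.3]
opening: 0.0743
gripper_force: 0.0
```

Call:
play_rows(slide=[[0,0,-0.12],[0,0,-0.15],[0,0,-0.15],[0,0,-0.15],[0,0,-0.08],[0,0,0],[0,0,0],[0,0,0]], twist=[[0,0,0],[0,0,0],[0,0,0],[0,0,0.12],[0,0,0.12],[0,0,0.12],[0,0,0.12],[0,0,0.12]])

```text
t: 32.5
tool_pos: [0.527, 0.1079, 0.2366]
orientation: [1.267, 2.874, 0.001]
force: [-0.2, -0.4, 0.6]
opening: 0.0747
gripper_force: 0.0
```

Call:
play_rows(slide=[[0,0,0],[0,0,0],[0,0,0],[0,0,0],[0,0,0],[0,0,0],[-0.08,0,0],[-0.16,0,0]], twist=[[0,0,0.12],[0,0,0.12],[0,0,0.12],[0,0,0.12],[0,0,0.12],[0,0,0.118],[0,0,0],[0,0,0]])

```text
t: 33.3
tool_pos: [0.5264, 0.0492, 0.2363]
orientation: [-2.225, -2.217, -0.002]
force: [0.5, 0.4, -0.1]
opening: 0.0745
gripper_force: 0.0
```

```bash
python3 -c "
from h import *
go((.610,-.327,.15),-.4)
z=np.load('pics/top.npz');W=cloud(z['d'],cams.get_calibration('top'))
S=W[165:195,345:392]; P=S[(S[...,2]>.012)&(S[...,2]<.06)]; print('tube',rect(P))
for a,b in((-.29,-.28),(-.32,-.29),(-.33,-.32),(-.345,-.33),(-.36,-.345),(-.375,-.36)):
    q=W[(W[...,0]>.63)&(W[...,0]<.73)&(W[...,1]>a)&(W[...,1]<b)&(W[...,2]>.03)]; print(a,b,len(q),q[:,0].min().round(3) if len(q) else '',q[:,2].max().round(3) if len(q) else '')
"
```

```text
t 33.3 psi -0.21 tiltz [ 0.001  0.001 -1.   ] turn(deg about toolz) 0.19 scaled 0.003 shift tot scaled [-1.502  0.345  0.421] mm [-375.6   86.2  105.3]
tube (array([ 609.9, -327.2]), array([ 28.8, 112.9]), 89.6)
-0.29 -0.28 0  
-0.32 -0.29 0  
-0.33 -0.32 0  
-0.345 -0.33 1 0.696 0.057
-0.36 -0.345 70 0.69 0.089
-0.375 -0.36 79 0.688 0.09
```

Call:
play_rows(slide=[[-0.16,0.036,0],[-0.16,0.036,0],[-0.16,0.036,0],[-0.16,0.036,0],[-0.16,0.036,0],[-0.16,0.036,0],[-0.16,0.036,0],[-0.16,0.036,0]], twist=[[0,0,0],[0,0,0],[0,0,0],[0,0,0],[0,0,0],[0,0,0],[0,0,0],[0,0,0]], fingers=-1)

```text
t: 34.1
tool_pos: [0.5964, -0.2743, 0.2363]
orientation: [2.229, 2.213, 0.0]
force: [1.2, 0.4, 0.3]
opening: 0.0929
gripper_force: 0.0
```

Call:
play_rows(slide=[[-0.1,0,0],[-0.05,0,0.06],[0,0,0.12],[0,0,0.12],[0,0,0.08],[0,0,0.04],[0,0,0],[0,0,0]], twist=[[0,0,0],[0,0,0],[0,0,0],[0,0,0],[0,0,0],[0,0,0],[0,0,0],[0,0,0]])

```text
t: 34.9
tool_pos: [0.5965, -0.3099, 0.1316]
orientation: [2.228, 2.214, 0.0]
force: [-0.3, -0.1, 0.7]
opening: 0.0927
gripper_force: 0.0
```

```bash
python3 -c "
from h import *
go((.596,-.319,.028),-.4)
im,d,c=grab('side');W=cloud(d,c); cv2.imwrite('pics/s5.png',cv2.resize(im[140:280,270:420],None,fx=4,fy=4)[...,::-1])
im,d,c=grab('top');W=cloud(d,c)
S=W[150:220,205:262]; q=(abs(S[...,0]-.53)<.06)&(abs(S[...,1]-.108)<.05)&(S[...,2]>.095)&(S[...,2]<.14); P=S[q]; print('bottle',len(P),P.mean(0).round(4),np.percentile(P[:,2],[50,90,99]).round(4))
"
```

```text
t 34.9 psi -0.36 tiltz [ 0.001 -0.    -1.   ] turn(deg about toolz) 0.04 scaled 0.001 shift tot scaled [-0.037 -0.002  0.49 ] mm [ -9.1  -0.4 122.6]
bottle 221 [0.5261 0.1064 0.1071] [0.1075 0.1105 0.1134]
```

View pics/s5.png

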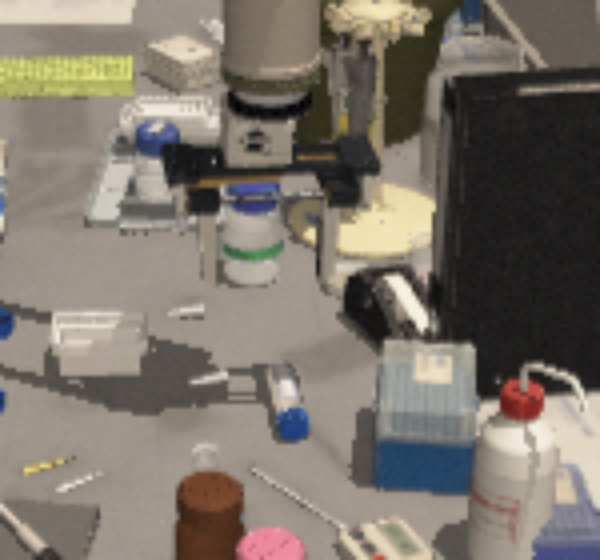

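The bottle stands in the well at (157,150), with its top at about 108 mm as expected. The gripper straddles the tube at (285,400). Descending.

Call:
play_rows(slide=[[-0.037,-0.002,0],[0,0,0.08],[0,0,0.12],[0,0,0.12],[0,0,0.08],[0,0,0.05],[0,0,0.025],[0,0,0]], twist=[[0,0,0],[0,0,0],[0,0,0],[0,0,0],[0,0,0],[0,0,0],[0,0,0],[0,0,0]])

```text
t: 35.8
tool_pos: [0.5955, -0.3196, 0.0119]
orientation: [-2.229, -2.214, 0.0]
force: [0.1, 0.3, 0.0]
opening: 0.0932
gripper_force: 0.0
```

```bash
python3 -c "
from h import *
go((.596,-.319,.028),-.4);s=robot.read_state();print(np.round(s['force'],1),np.round(s['wrist_torque'],2))"
```

```text
t 35.8 psi -0.4 tiltz [-0.  0. -1.] turn(deg about toolz) 0.0 scaled 0.0 shift tot scaled [0.003 0.002 0.011] mm [0.6 0.5 2.9]
[0.1 0.3 0. ] [-0.05  0.06 -0.02]
```

Down the last 3 mm, then close.

Call:
play_rows(slide=[[0,0,0.006],[0,0,0.005],[0,0,0],[0,0,0],[0,0,0],[0,0,0],[0,0,0],[0,0,0]], twist=[[0,0,0],[0,0,0],[0,0,0],[0,0,0],[0,0,0],[0,0,0],[0,0,0],[0,0,0]], fingers=0.2)

```text
t: 36.6
tool_pos: [0.5956, -0.3194, 0.0093]
orientation: [2.229, 2.214, 0.0]
force: [0.6, -0.1, -0.4]
opening: 0.0379
gripper_force: 0.4
```

Call:
play_rows(slide=[[0,0,0],[0,0,0],[0,0,0],[0,0,0],[0,0,0],[0,0,0],[0,0,0],[0,0,0]], twist=[[0,0,0],[0,0,0],[0,0,0],[0,0,0],[0,0,0],[0,0,0],[0,0,0],[0,0,0]], fingers=1, force=20)

```text
t: 37.4
tool_pos: [0.5955, -0.3194, 0.0092]
orientation: [2.229, 2.214, 0.0]
force: [0.9, 0.9, 1.2]
opening: 0.0295
gripper_force: 19.9
```

Call:
play_rows(slide=[[0,0,-0.02],[0,0,-0.06],[0,0,-0.1],[0,0,-0.1],[0,0,-0.05],[0,0,0],[0,0,0],[0,0,0]], twist=[[0,0,0],[0,0,0],[0,0,0],[0,0,0],[0,0,0],[0,0,0],[0,0,0],[0,0,0]])

```text
t: 38.2
tool_pos: [0.5945, -0.3187, 0.0898]
orientation: [-2.227, -2.212, 0.001]
force: [0.2, -0.3, -0.4]
opening: 0.0297
gripper_force: 19.9
```

```bash
python3 -c "
from h import *
go((.596,-.319,.028),-.4)
im,d,c=grab('side'); cv2.imwrite('pics/s6.png',cv2.resize(im[140:280,270:420],None,fx=4,fy=4)[...,::-1])
"
```

```text
t 38.2 psi -0.39 tiltz [-0.002  0.002 -1.   ] turn(deg about toolz) 0.01 scaled 0.0 shift tot scaled [-0.001  0.006  0.323] mm [-0.3  1.5 80.8]
```

View pics/s6.png

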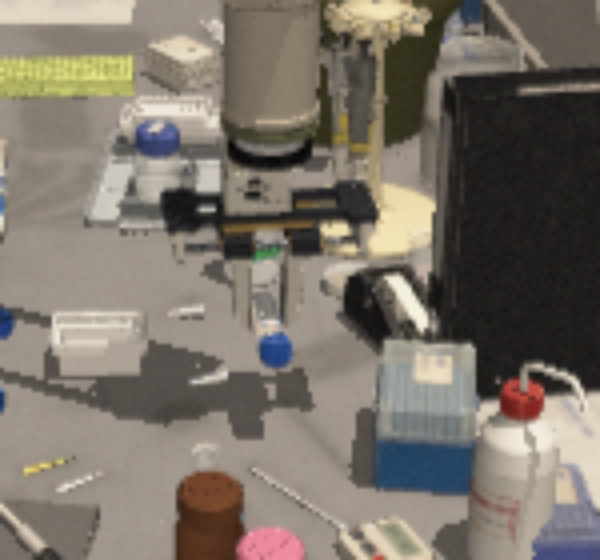

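The tube hangs in the grip at (268,310) and looks level. I'll lift, turn, and measure its offset and tilt numerically.

Call:
play_rows(slide=[[0,0,-0.08],[0,0,-0.12],[0,0,-0.14],[0,0,-0.1],[0.06,0,0],[0.12,0,0],[0.14,0,0],[0.08,0,0]], twist=[[0,0,0],[0,0,0],[0,0,0],[0,0,0],[0,0,0],[0,0,0],[0,0,0],[0,0,0]], force=25)

```text
t: 39.05
tool_pos: [0.5952, -0.2161, 0.199]
orientation: [-2.225, -2.213, 0.001]
force: [-0.0, 0.5, -0.6]
opening: 0.0292
gripper_force: 24.9
```

Call:
play_rows(slide=[[0,0,0],[0,0,0],[0,0,0],[0,0,0],[0,0,0],[0,0,0],[0,0,0],[0,0,0]], twist=[[0,0,-0.06],[0,0,-0.1],[0,0,-0.12],[0,0,-0.12],[0,0,-0.12],[0,0,-0.12],[0,0,-0.12],[0,0,-0.12]])

```text
t: 39.85
tool_pos: [0.5955, -0.2187, 0.1998]
orientation: [-1.003, -2.975, -0.0]
force: [-1.4, -0.0, -1.4]
opening: 0.0293
gripper_force: 24.9
```

Call:
play_rows(slide=[[0,0,0],[0,0,0],[0,0,0],[0,0,0],[0,0,0],[0,0,0],[0,0,0],[0,0,0]], twist=[[0,0,-0.12],[0,0,-0.12],[0,0,-0.12],[0,0,-0.078],[0,0,0],[0,0,0],[0,0,0],[0,0,0]])

```text
t: 40.65
tool_pos: [0.5961, -0.2192, 0.2014]
orientation: [-0.311, -3.126, -0.0]
force: [-0.4, -0.5, -0.2]
opening: 0.0296
gripper_force: 24.9
```

```bash
python3 -c "
from h import *
go((.5361,.1928,.130),78.7)
s=robot.read_state();t=np.array(s['tool_pos']);print(t.round(4))
im,d,c=grab('side');W=cloud(d,c)
a=np.radians(78.7);y=np.array([np.cos(a),np.sin(a),0]);x=np.array([-y[1],y[0],0])
D=W-t; X=D@x;Y=D@y;Z=D[...,2]
q=(abs(X)<.08)&(abs(Y)<.022)&(Z>-.03)&(Z<.05)
for lo in np.arange(-.08,.08,.01):
    m=q&(X>=lo)&(X<lo+.01)
    if m.sum(): print(round(lo,3),m.sum(),'z',(Z[m].min()*1e3).round(1),(Z[m].max()*1e3).round(1),'y',(Y[m].min()*1e3).round(1),'rgb',im[m].mean(0).round())
"
```

```text
t 40.6 psi 78.63 tiltz [-0.  0. -1.] turn(deg about toolz) -0.07 scaled -0.001 shift tot scaled [0.558 1.569 0.362] mm [139.6 392.3  90.4]
[ 0.5961 -0.2192  0.2014]
-0.07 7 z -2.9 17.8 y -12.9 rgb [ 59.  86. 140.]
-0.06 22 z -7.2 21.9 y -19.3 rgb [ 60.  85. 139.]
-0.05 21 z -2.9 20.2 y -19.2 rgb [174. 174. 173.]
-0.04 14 z -3.1 19.5 y -15.0 rgb [201. 195. 186.]
-0.03 21 z -1.7 20.8 y -17.7 rgb [219. 212. 201.]
-0.02 21 z -3.5 19.8 y -15.8 rgb [207. 200. 191.]
-0.0 3 z 1.4 17.6 y -21.4 rgb [132. 123. 116.]
0.01 22 z -4.5 20.6 y -18.9 rgb [171. 161. 152.]
0.02 18 z -5.9 19.2 y -16.4 rgb [174. 165. 152.]
0.03 21 z -4.2 21.0 y -18.0 rgb [195. 182. 160.]
0.04 6 z 1.6 11.3 y -11.4 rgb [192. 180. 162.]
```

Call:
play_rows(slide=[[0.02,0.06,0],[0.04,0.1,0],[0.05,0.14,0],[0.06,0.16,0],[0.06,0.16,0],[0.06,0.16,0],[0.06,0.16,0],[0.06,0.16,0]], twist=[[0,0,0],[0,0,0],[0,0,0],[0,0,0],[0,0,0],[0,0,0],[0,0,0],[0,0,0]])

```text
t: 41.5
tool_pos: [0.5486, 0.073, 0.2019]
orientation: [0.31, 3.126, 0.001]
force: [0.9, -0.1, -0.7]
opening: 0.0291
gripper_force: 24.9
```

Call:
play_rows(slide=[[0.05,0.16,0],[0.05,0.14,0],[0.03,0.1,0],[0.022,0.07,0],[0,0,0],[0,0,0],[0,0,0],[0,0,0]], twist=[[0,0,0],[0,0,0],[0,0,0],[0,0,0],[0,0,0],[0,0,0],[0,0,0],[0,0,0]])

```text
t: 42.3
tool_pos: [0.5354, 0.1922, 0.2017]
orientation: [0.311, 3.126, -0.0]
force: [0.0, -0.0, -0.9]
opening: 0.0295
gripper_force: 24.9
```

```bash
python3 -c "
from h import *
go((.5351,.1930,.0505),78.7)"
```

```text
t 42.3 psi 78.62 tiltz [ 0. -0. -1.] turn(deg about toolz) -0.08 scaled -0.001 shift tot scaled [0.002 0.003 0.681] mm [  0.5   0.7 170.2]
```

Call:
play_rows(slide=[[0.002,0.003,0.04],[0,0,0.1],[0,0,0.12],[0,0,0.12],[0,0,0.08],[0,0,0.04],[0,0,0],[0,0,0]], twist=[[0,0,0],[0,0,0],[0,0,0],[0,0,0],[0,0,0],[0,0,0],[0,0,0],[0,0,0]])

```text
t: 43.1
tool_pos: [0.5356, 0.1939, 0.0774]
orientation: [0.31, 3.125, 0.0]
force: [0.3, 0.2, -0.2]
opening: 0.0294
gripper_force: 24.9
```

Call:
play_rows(slide=[[0,0,0.03],[0,0,0.04],[0,0,0.04],[0,0,0.025],[0,0,0.01],[0,0,0.005],[0,0,0],[0,0,0]], twist=[[0,0,0],[0,0,0],[0,0,0],[0,0,0],[0,0,0],[0,0,0],[0,0,0],[0,0,0]])

```text
t: 43.9
tool_pos: [0.5353, 0.194, 0.0395]
orientation: [0.309, 3.126, 0.0]
force: [-0.1, -0.5, -0.5]
opening: 0.0295
gripper_force: 24.9
```

```bash
python3 -c "
from h import *
go((.5351,.1930,.0502),78.7);s=robot.read_state();print(np.round(s['force'],1),np.round(s['wrist_torque'],2))
im,d,c=grab('side'); cv2.imwrite('pics/s7.png',cv2.resize(im[130:215,270:370],None,fx=6,fy=6)[...,::-1])"
```

```text
t 43.9 psi 78.69 tiltz [ 0.001  0.    -1.   ] turn(deg about toolz) -0.01 scaled -0.0 shift tot scaled [ 0.    -0.004  0.033] mm [ 0.  -1.1  8.3]
[-0.1 -0.5 -0.5] [ 0.01 -0.01 -0.01]
```

View pics/s7.png

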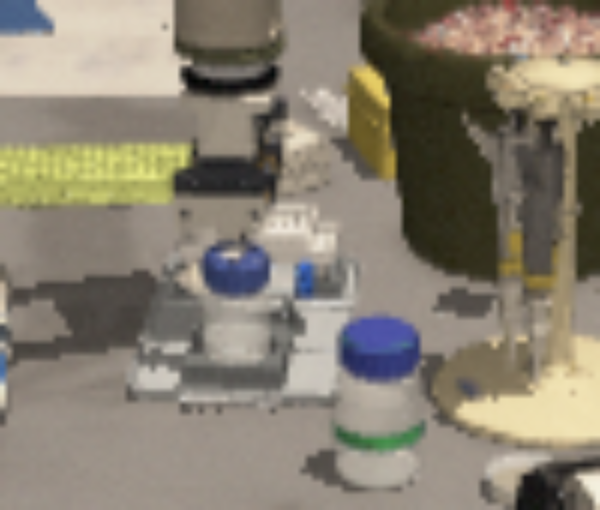

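The tube's cap shows at (305,278), between the bottle and the nested reservoirs, with no contact force. Lowering the last 8 mm slowly.

Call:
play_rows(slide=[[0,-0.004,0],[0,0,0.006],[0,0,0.007],[0,0,0.007],[0,0,0.006],[0,0,0.003],[0,0,0],[0,0,0]], twist=[[0,0,0],[0,0,0],[0,0,0],[0,0,0],[0,0,0],[0,0,0],[0,0,0],[0,0,0]])

```text
t: 44.75
tool_pos: [0.5348, 0.193, 0.0319]
orientation: [-0.31, -3.126, -0.0]
force: [-0.1, 1.3, -1.4]
opening: 0.0295
gripper_force: 24.9
```

```bash
python3 -c "
from h import *
go((.5351,.1930,.0502),78.7);s=robot.read_state();print(np.round(s['force'],1),np.round(s['wrist_torque'],2))"
```

```text
t 44.8 psi 78.69 tiltz [-0.  0. -1.] turn(deg about toolz) -0.01 scaled -0.0 shift tot scaled [-0.001  0.     0.003] mm [-0.3  0.1  0.7]
[-0.1  1.3 -1.4] [ 0.03 -0.01 -0.  ]
```

Call:
play_rows(slide=[[0,0,0],[0,0,0],[0,0,0],[0,0,0],[0,0,0],[0,0,0],[0,0,-0.02],[0,0,-0.05]], twist=[[0,0,0],[0,0,0],[0,0,0],[0,0,0],[0,0,0],[0,0,0],[0,0,0],[0,0,0]], fingers=0)

```text
t: 45.55
tool_pos: [0.5338, 0.1927, 0.0488]
orientation: [-0.309, -3.124, 0.001]
force: [-0.1, -0.3, -0.3]
opening: 0.0466
gripper_force: 0.0
```

Call:
play_rows(slide=[[0,0,-0.08],[0,0,-0.12],[0,0,-0.15],[0,0,-0.15],[0,0,-0.15],[0,0,-0.05],[0.1,0,0],[0.14,-0.1,0]], twist=[[0,0,0],[0,0,0],[0,0,0],[0,0,0],[0,0,0],[0,0,0],[0,0,0],[0,0,0]])

```text
t: 46.35
tool_pos: [0.4715, 0.1813, 0.2251]
orientation: [0.308, 3.125, 0.002]
force: [-1.0, -0.8, 0.5]
opening: 0.0462
gripper_force: 0.0
```

Call:
play_rows(slide=[[0,-0.16,0],[0,-0.16,0],[0,-0.16,0],[0,-0.16,0],[0,-0.16,0],[0,-0.16,0],[0,-0.16,0],[0,-0.16,0]], twist=[[0,0,0],[0,0,0],[0,0,0],[0,0,0],[0,0,0],[0,0,0],[0,0,0],[0,0,0]])

```text
t: 47.15
tool_pos: [0.4076, -0.135, 0.2246]
orientation: [0.309, 3.126, -0.0]
force: [1.1, 0.2, -0.2]
opening: 0.0467
gripper_force: 0.0
```

```bash
python3 -c "
from h import *
im,d,c=grab('top');W=cloud(d,c); cv2.imwrite('pics/t9.png',cv2.resize(im[160:240,160:270],None,fx=7,fy=7,interpolation=cv2.INTER_CUBIC)[...,::-1])
C=np.array([.5439,.1912]);a=np.radians(-11.3);x=np.array([np.cos(a),np.sin(a)]);y=np.array([-x[1],x[0]])
D=W[...,:2]-C;X=D@x;Y=D@y;Z=W[...,2]
m=(abs(Y)<.018)&(abs(X)<.09)&(Z>.036)&(Z<.08); print('tube X',X[m].min(),X[m].max(),'Y',Y[m].min(),Y[m].max())
for lo in (-.05,-.03,-.01,.01,.03): k=m&(abs(X-lo)<.01); print(lo,Z[k].max().round(4),np.median(Y[k]).round(4))
for n,z0,z1 in(('short',.057,.08),('long',.042,.056)):
    k=(abs(Y-.085)<.04)&(abs(X)<.09)&(Z>z0)&(Z<z1); r=rect(W[k]); print(n,r,np.median(Z[k]).round(4))
k=(abs(Y+.085)<.035)&(abs(X)<.05)&(Z>.1)&(Z<.13); print('bottle',W[k].mean(0).round(4),cv2.minEnclosingCircle((W[k][:,:2]*1e3).astype(np.float32)),np.percentile(Z[k],[10,90]))
"
```

```text
tube X -0.05852149244136516 0.052752182881046515 Y -0.01560999904345979 0.01392509653627433
-0.05 0.0565 -0.0035
-0.03 0.0562 -0.0049
-0.01 0.055 -0.003
0.01 0.0556 -0.0031
0.03 0.0555 -0.0027
short (array([558.5, 273.3]), array([65.4, 95.3]), -9.7) 0.0635
long (array([559.1, 273. ]), array([ 61.9, 129.8]), -12.4) 0.0506
bottle [0.5262 0.1065 0.1075] ((527.1956787109375, 106.76935577392578), 26.042221069335938) [0.10393214 0.11101721]
```

View pics/t9.png

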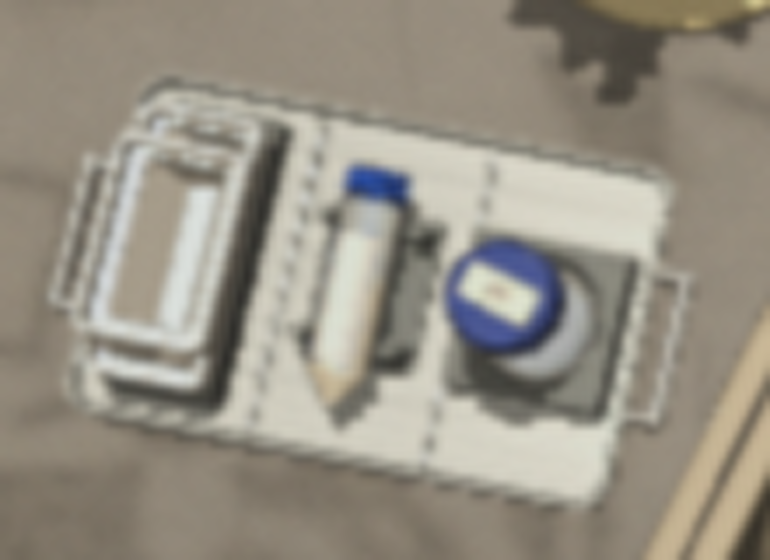

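The picture shows the reservoirs nested and parallel at left, the tube level across both posts (its middle about 3 mm from the centre) and the bottle upright in the well. The look-alikes were never touched. Handing in.

```bash
python3 -c "
from h import *
print(robot.close_job())"
```

```text
the job is handed in; nothing more can be done
None
```

The tray is packed and the job is handed in at about 47 s: the long reservoir is in the cradle with the short one nested home, the small bottle stands in the well, and the tube lies level in the saddle about 3 mm off centre; the look-alikes were left alone, and no verdict has come back.

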